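# Hold down the recessed lamp reset of a UV detector

## Task

The UV detector on the bench has had its lamp changed and its lamp counter must be reset: swing the grey service door with the black handle, on top of the detector, up and wide open, so that it stays open by itself. Then lift the yellow-handled reset pin out of the tool rack, reach its tip through the red-ringed hole in the guard plate of the lamp bay and press the recessed button fully down. Finish while still gripping the pin and holding the button down, and leave the other tools, the two amber bottles and the clear reagent bottle as they stand.

Things in the scene. Friction and masses are not known exactly. Their poses are not given: they have to be found in the camera images.
- detector: UV detector, white fixed bench module 400 (x) x 340 (y) x 140 mm high (deck). Origin: centre of its underside, on the bench; x points away from the display front (front faces the robot), z up. Lamp bay: opening in the deck, x -160 to -20, y -70 to 70 mm. A blue bottle rail, top at z 184 mm, rings the rear deck, x 36 to 192 mm
- lamp_door (a joint): hinge of the grey service door (152 x 156 mm, 5 mm thick) over the lamp bay, rad: 0 shut flat on the deck, 1.57 upright, 1.95 the stop; starts at 0 to 0.15. The hinge line runs along detector x at the door's left edge (+y); the right edge lifts and swings over to the left. A stiff hinge holds the door at any angle; moving it takes about 3.5 N at the handle
- lamp_door_hinge (a point): point on the hinge line, middle of the door's length: detector x -90, y +78, z 140.5 mm
- lamp_door_handle (a point): middle of the handle: round black bar 10 mm thick along detector x, 74 mm clear between its posts, turning with the door about the hinge line. Door shut: 144 mm to the right (detector -y) of the hinge line and 40 mm above it, 12 mm inside the door's free edge, 30 mm free between bar and door
- guard_hole (a point): centre of the round hole, 12 mm across, red-ringed, axis vertical, in the aluminium guard plate (4 mm thick) across the lamp bay, at the plate's top face: detector x -100, y -30, z 110 mm, 30 mm below the deck. A lamp housing 44 mm across, top at z 134 mm, stands on the plate at x -62, y 34 mm
- reset_button_top (a point): centre of the top of the red reset button (18 mm across) straight below the hole; at rest it lies 19 mm below the plate's top face
- reset_button (a joint): travel of the reset button, m: 0 released, 0.005 fully down; a spring returns it; it takes 1.5 N to start it and 5 N to bring it fully down
- reset_pin: reset pin: yellow handle 15 mm thick and 70 mm long on a straight steel shank 5 mm thick and 80 mm long, 150 mm overall, about 45 g. Origin: centre of the tip; z runs up along the pin to the handle (handle from 80 to 150 mm). It hangs upright in the tool rack, the foot of its handle resting on the rack's top plate, shank in a hole 8 mm across
- tool_rack: tool rack, blue with an aluminium top plate, 75 x 180 mm, 95 mm high, fixed to the bench; origin: centre of its underside. Three holes 55 mm apart along its y (-55, 0, +55 mm) hold the reset pin, the screwdriver and the hex driver in any order
- screwdriver: screwdriver with a red and black handle, the size of the reset pin, hanging in the tool rack; origin: centre of its tip. To be left in place
- hex_driver: hex driver with a black and grey handle, the size of the reset pin, hanging in the tool rack; origin: centre of its tip. To be left in place
- amber_bottle_a: amber bottle, blue cap, 56 mm across, 110 mm high, on the detector's rear deck inside the rail; origin: centre of its base
- amber_bottle_b: second amber bottle like the first, on the detector's rear deck
- reagent_bottle: clear bottle with a blue cap, 86 mm across, 180 mm high, on the bench to the left; origin: centre of its base

How it is judged:
On the way, in this order (a step that is already met when the one before it is completed fails the run):
1. the service door stands wide open (beyond 1.3 rad) (value of joint lamp_door above 1.3 rad), for 0.2 s.
2. the reset pin is gripped and lifted clear of the tool rack (height (world z) of reset_pin above 0.1 m and contact force between the fingers and reset_pin above 2 N), for 0.1 s.
3. the pin's tip has passed through the hole in the guard plate, the pin still gripped (z of reset_pin in the frame of guard_hole below -0.008 m and horizontal distance between reset_pin and guard_hole below 0.008 m and contact force between the fingers and reset_pin above 2 N), for 0.1 s.
At the end, for the whole second after the job is handed in: Pin gripped, its tip through the hole and on the button (within 9 mm of its centre), button at least 4 of its 5 mm down throughout the last second; door open beyond 1.3 rad; the other two tools within 15 mm and the listed bottles within 30 mm of their starts (value of joint reset_button above 0.004 m and distance between reset_pin and reset_button_top below 0.009 m and horizontal distance between reset_pin and guard_hole below 0.008 m and z of reset_pin in the frame of guard_hole below -0.018 m and contact force between the fingers and reset_pin above 2 N and value of joint lamp_door above 1.3 rad and distance of each of screwdriver, hex_driver from where it was at the start of the episode below 0.015 m and distance of each of amber_bottle_a, amber_bottle_b, reagent_bottle from where it was at the start of the episode below 0.03 m); the arm keeps its last pose, push and grip.
It fails at once if another tool is lifted out of the rack or knocked about (distance of any of screwdriver, hex_driver from where it was at the start of the episode above 0.03 m).
It fails at once if a bottle is tipped over or shoved aside (angle between any of amber_bottle_a, amber_bottle_b, reagent_bottle's own z axis and vertical above 0.5 rad or distance of reagent_bottle from where it was at the start of the episode above 0.05 m).
It also fails if it takes over 64 s, if anything falls off the work surface, if the arm or the gripper's body presses on something with over 40 N, if the wrist force passes 120 N, or if a joint passes its speed limit or range.

## Robot

A 6-joint arm with a two-finger parallel gripper is mounted at the origin on the work surface. World frame = base frame: x ahead of the robot, y to its left, z up, the work surface at z = 0. Lengths are in m, angles in rad, forces in N, time in s.
With the tool pointing down it reaches from about 0.3 to 0.85 m from the base axis. Payload 4.2 kg.
Tool frame: the origin (TCP) lies at the centre of the arm's flange, where the gripper is bolted on; the fingertips stand 191 mm ahead of it and the grasp point (between the pads) lies 172 mm ahead of it; z points along the fingers, y is the line along which they close (so a half turn about z gives the same grasp; the last joint's range is limited). The gripper opens to 91 mm and grips with 3 to 60 N. Pads are 32 mm wide; open, the fingers measure 118 mm over their backs; the gripper's body (76 mm by 178 mm) begins 60 mm behind the grasp point.
Start: joints at [-1.361, 0.32, 1.565, -0, 1.257, -0.02], TCP at [0.131, -0.56, 0.405] pointing down, gripper open.
Joint ranges: [-3.11, 3.11], [-0.84, 2.01], [0.21, 2.61], [-1.34, 4.49], [0.05, 2.63], [-2.56, 2.56]. Speed limits (rad/s): [2.57, 2.57, 3.14, 3.14, 3.14, 3.14].

## Interface

Orientations are given as a 3x3 rotation matrix whose columns are the frame's x, y, z axes.
In Python, from bench import bot gives the robot as it stands. The module is installed in compiled form; this text tells all that it offers.
- The arm moves only by the tool carry_out, never from a script. Its argument "motion" is text: rows parted by semicolons, each of 7 numbers parted by spaces: the turn, a rotation vector about the world's x, y, z in degrees, then the shift along the world's x, y, z in m, then the opening in per cent of the stroke, from 0 (shut) to 100 (fully open). A call has 1 to 10 rows; each row shifts and turns the commanded pose from where the row before left it; what a row does not reach is not made up. A row lasts 1/8 s, in which the tool goes at most 62.5 mm and 10.7 degrees, less where a joint would pass 70% of its speed; a pose out of reach is approached as far as the arm can. A call with a gripper value outside its range is refused whole. The fingers move at their own pace and stop on an object; "force" is the grip in N (left out, the last holds). Time passes only in rows, so rows that do not move let the fingers close. It gives the time, the measured TCP pose, the force, the opening and the grip force at its end, in the units of the state.
- bot.get_obs(): the state, without advancing time (a new reading comes with each control period).
- bot.capture(name): name is "scene" or "top" or "wrist"; returns the picture (480x640x3 uint8, blue, green, red); there is no depth.
- bot.get_calibration(name): a dict with "fx", "fy", "cx", "cy" (pixels), "extrinsics" (4x4, takes a point from world to camera coordinates); the wrist camera has in their place "T_tool_cam" (4x4, takes a point from camera to tool coordinates, whose origin is the TCP and whose axes are the flange's). Camera axes: x right, y down, z forward; pixel columns grow to the right and rows downward; lengths in m; the calibration is good to about 2 mm. A picture is of the moment at which its call begins: read the wrist's pose just before it. get_calibration takes no time and is no camera call.
- bot.close_job(): hands the job in; it is judged then, once.
Trained networks look in the newest picture that a camera, given by its name, has taken for a name from the list of things; names that differ only in an ending like _2 or _b are one class to them, and where a whole thing is asked for, a point or a joint stands for the part that bears it (a point fixed in the world has none). Each returns a list of dicts, best first, with "score" (0 to 1); they miss things now and then, are a little off and sometimes report something else, mostly with a low value. They report only what shows in the picture. A call takes as long as a camera call.
- bot.look_for(camera, name): "rect" ([left, top, right, bottom] in pixels, round what is visible of it).
- bot.cut_out(camera, name): "mask" (480x640 bool, what is visible of it) and "rect" ([left, top, right, bottom] in pixels, round what is visible of it).
The state is a dict: "time": time; "joint_pos": joint angles; "dq": joint speeds; "joint_torque": joint torques, N m; "tcp_pos": TCP position; "tcp_rot": TCP orientation; "wrist_force": force on the tool from outside, world axes, zero at the start; "torque": the same for the moment, N m; "finger_gap": finger opening in m; "grip_force": force on a finger pad.
Only numpy, scipy, OpenCV 4.12 (cv2) and the standard library are available. Lean on these libraries where they do the work, as an engineer would, in place of code of your own. Each camera call takes 0.05 s, during which the arm holds its last target. There are 200 camera calls.

## Working session

There is one attempt and no reset: what is moved stays moved. The work goes in short steps, Python scripts to look and compute and a tool call to move; the robot and the scene stay as the last step left them, time stands still between calls to the robot, and variables do not carry over. Pictures are saved under pics/ and viewed, at most 10 in all, crops included, and the job is handed in when it is done.

Besides the shell and the picture viewer there is one more tool, called after ">>>" as name(argument=value, ...) on one line, values as JSON. carry_out: Moves the arm, as the interface text tells. Its arguments: {"type":"object","properties":{"motion":{"type":"string"},"force":{"type":"number"}},"required":["motion"]}

```bash
mkdir -p pics
cat > h.py <<'E'
import numpy as np, cv2
from bench import bot
def cal(n):
    c=bot.get_calibration(n); K=np.array([[c['fx'],0,c['cx']],[0,c['fy'],c['cy']],[0,0,1]],float)
    if 'extrinsics' in c: E=np.array(c['extrinsics'])
    else:
        o=bot.get_obs(); T=np.eye(4); T[:3,:3]=o['tcp_rot']; T[:3,3]=o['tcp_pos']
        E=np.linalg.inv(T@np.array(c['T_tool_cam']))
    return K,E
def proj(n,P,KE=None):
    K,E=KE or cal(n); P=np.atleast_2d(P); q=(K@(P@E[:3,:3].T+E[:3,3]).T).T; return q[:,:2]/q[:,2:]
def back(n,uv,z,KE=None):
    K,E=KE or cal(n); R=E[:3,:3]; c=-R.T@E[:3,3]; d=R.T@np.linalg.inv(K)@np.array([uv[0],uv[1],1.]); return c+d*(z-c[2])/d[2]
E
python3 - <<'E'
from h import *
for n in ['scene','top']:
    im=bot.capture(n); cv2.imwrite(f'pics/{n}0.png',im)
    K,E=cal(n); print(n,K[0,0],np.round(-E[:3,:3].T@E[:3,3],3),np.round(E[:3,:3],2).tolist())
    for t in ['detector','lamp_door_handle','reset_pin','tool_rack','screwdriver','hex_driver','reagent_bottle','amber_bottle_a','lamp_door']:
        for r in bot.look_for(n,t)[:2]: print(t,np.round(r['rect']),round(r['score'],2))
E
```

```text
scene 608.056383209217 [ 1.693 -0.04   0.945] [[0.08, 1.0, 0.02], [0.6, -0.04, -0.8], [-0.79, 0.08, -0.6]]
detector [274. 189. 464. 357.] 0.66
lamp_door_handle [317. 193. 393. 236.] 0.96
reset_pin [ 96. 213. 113. 253.] 0.51
tool_rack [ 85. 231. 180. 283.] 0.78
screwdriver [120. 213. 138. 265.] 0.5
hex_driver [147. 213. 160. 263.] 0.73
reagent_bottle [457. 175. 497. 247.] 0.76
reagent_bottle [273. 190. 468. 358.] 0.64
amber_bottle_a [311. 226. 337. 286.] 0.88
amber_bottle_a [412. 229. 445. 285.] 0.81
lamp_door [314. 190. 398. 236.] 0.69
top 621.1322410895981 [0.479 0.075 1.904] [[0.02, -1.0, 0.0], [-1.0, -0.02, -0.08], [0.08, 0.0, -1.0]]
detector [220. 171. 347. 318.] 0.84
lamp_door_handle [256. 244. 310. 300.] 0.77
reset_pin [234. 179. 254. 203.] 0.72
tool_rack [424. 261. 493. 291.] 0.71
screwdriver [458. 271. 473. 282.] 0.36
hex_driver [444. 272. 448. 282.] 0.37
reagent_bottle [155. 288. 192. 317.] 0.57
reagent_bottle [257. 243. 314. 299.] 0.18
amber_bottle_a [233. 180. 252. 202.] 0.81
amber_bottle_a [304. 191. 328. 213.] 0.71
lamp_door [258. 240. 315. 302.] 0.66
lamp_door [303. 191. 329. 211.] 0.62
```

View pics/scene0.png

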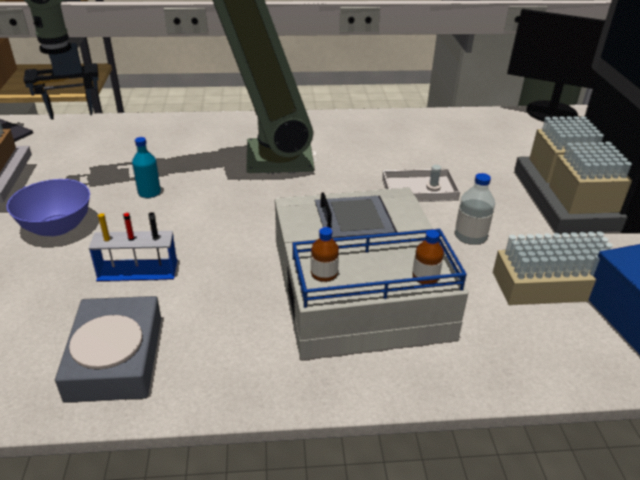

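View pics/top0.png

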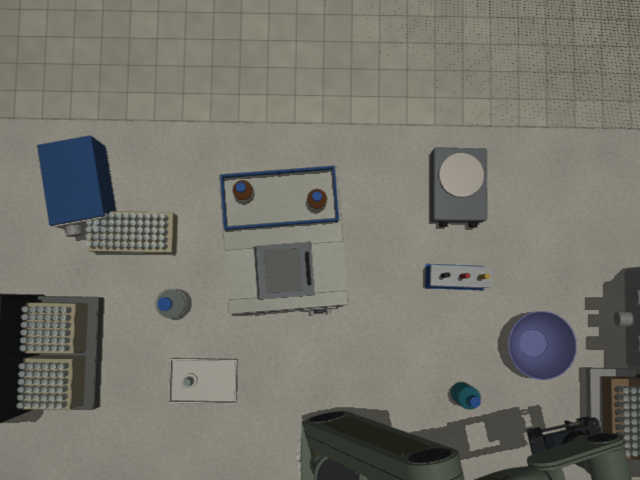

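The scene picture shows the yellow pin leftmost in the rack at (103,228). In the top view it is rightmost, at about (486,277). The detector is yawed slightly, with front deck corners near (228,300) and (347,292) and the door handle at (308,267).

Run:
```python
from h import *
for n,uv,z in [('front-left',(228,300),.14),('front-right',(347,292),.14),('rail rl',(221,175),.184),('rail rr',(335,167),.184),('rail fr',(339,226),.184),('rail fl',(225,229),.184),('handle0',(306,252),.18),('handle1',(310,283),.18),('doorTL',(257,246),.145),('doorBL',(258,299),.145),('pin',(486,277),.165),('scr',(466,276),.165),('hex',(446,275),.165)]:
    print(n,np.round(back('top',uv,z),3))
# pin triangulation
A=[];b=[]
for n,uv in [('top',(486,277)),('scene',(102.5,214))]:
    K,E=cal(n); R=E[:3,:3]; c=-R.T@E[:3,3]; d=R.T@np.linalg.inv(K)@np.array([*uv,1]); d/=np.linalg.norm(d); P=np.eye(3)-np.outer(d,d); A.append(P); b.append(P@c)
print('pin tri',np.linalg.lstsq(np.vstack(A),np.hstack(b),rcond=None)[0])
im=cv2.imread('pics/top0.png')[150:330,210:360]; a=cv2.resize(im,None,fx=3.3,fy=3.3,interpolation=cv2.INTER_CUBIC)
im=cv2.imread('pics/scene0.png')[180:300,80:200]; b=cv2.resize(im,(300,594)[:1]*2,interpolation=cv2.INTER_CUBIC)
c=np.zeros((594,800,3),np.uint8); c[:a.shape[0],:a.shape[1]]=a; c[:300,500:800]=b; cv2.imwrite('pics/crop.png',c)
```

```text
front-left [0.463 0.317 0.14 ]
front-right [ 0.491 -0.019  0.14 ]
rail rl [0.812 0.34  0.184]
rail rr [0.84  0.021 0.184]
rail fr [0.674 0.008 0.184]
rail fl [0.66  0.325 0.184]
handle0 [0.6   0.098 0.18 ]
handle1 [0.514 0.086 0.18 ]
doorTL [0.617 0.238 0.145]
doorBL [0.467 0.232 0.145]
pin [ 0.54  -0.406  0.165]
scr [ 0.541 -0.35   0.165]
hex [ 0.543 -0.294  0.165]
pin tri [ 0.54000188 -0.40918018  0.16215177]
```

View pics/crop.png

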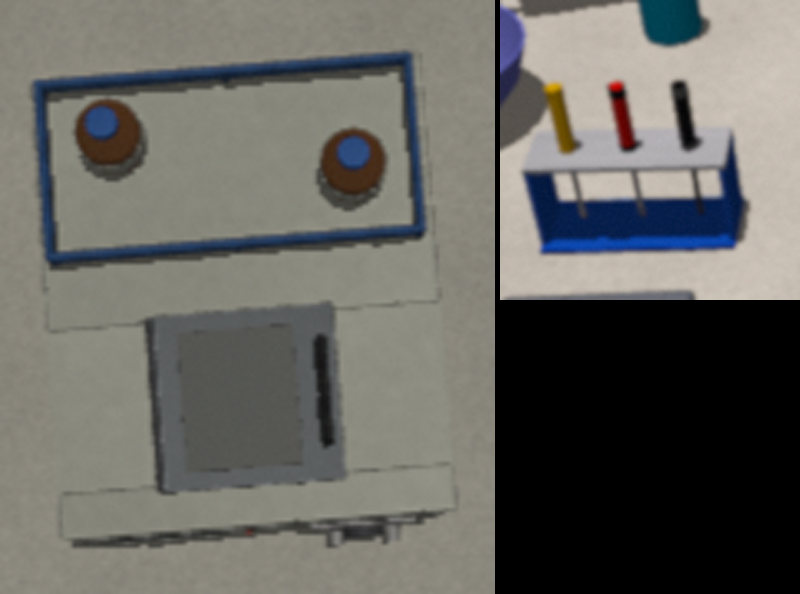

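The crop shows the rail, the door with its handle on the right, and the pin order yellow, red, black. I put the detector origin at about (0.636, 0.164) with yaw about 0.085. I'll move above the handle next.

Run:
```python
from h import *
o=bot.get_obs(); print(np.round(o['tcp_rot'],3),o['time'],o['finger_gap'],o['wrist_force']); print(np.round(bot.get_calibration('wrist')['T_tool_cam'],3))
```

```text
[[ 0.974  0.228  0.   ]
 [ 0.228 -0.974 -0.   ]
 [-0.     0.    -1.   ]] 1.0 0.09112789640974 [-0.64840834  0.22346855  0.59291842]
[[-0.001 -0.958 -0.287  0.082]
 [ 1.    -0.001 -0.     0.   ]
 [ 0.    -0.287  0.958  0.02 ]
 [ 0.     0.     0.     1.   ]]
```

>>> carry_out(motion="0 0 0 0.03 0.04 0.01 100;0 0 0 0.032 0.05 0.01 100;0 0 0 0.032 0.05 0.01 100;0 0 0 0.032 0.05 0.01 100;0 0 0 0.032 0.05 0.01 100;0 0 0 0.032 0.05 0.01 100")

```text
time: 1.75
tcp_pos: [0.3215, -0.2681, 0.4654]
tcp_rot: [[0.974, 0.227, 0.001], [0.227, -0.974, -0.001], [0.001, 0.001, -1.0]]
wrist_force: [1.2, 0.5, 0.2]
finger_gap: 0.0914
grip_force: 0.0
```

>>> carry_out(motion="0 0 -2 0.029 0.045 0 100;0 0 -2 0.029 0.045 0 100;0 0 -2 0.029 0.045 0 100;0 0 -2 0.029 0.045 0 100;0 0 0 0.029 0.045 0 60;0 0 0 0.029 0.045 0 50;0 0 0 0.029 0.045 0 50;0 0 0 0.027 0.044 0 50;0 0 0 0 0 0 50")

```text
time: 2.88
tcp_pos: [0.5523, 0.0917, 0.464]
tcp_rot: [[0.996, 0.094, -0.001], [0.094, -0.996, 0.0], [-0.0, -0.0, -1.0]]
wrist_force: [-0.6, -0.7, 0.0]
finger_gap: 0.0462
grip_force: 0.0
```

Run:
```python
from h import *
o=bot.get_obs(); KE=cal('wrist'); im=bot.capture('wrist'); print(np.round(o['tcp_pos'],4),np.round(o['tcp_rot'],3).tolist(),o['joint_pos'])
for t in ['lamp_door_handle','lamp_door','detector']:
    for r in bot.look_for('wrist',t)[:2]: print(t,np.round(r['rect']),round(r['score'],2))
def W(p,O=(.636,.164),y=.085):
    c,s=np.cos(y),np.sin(y); return [O[0]+c*p[0]-s*p[1],O[1]+s*p[0]+c*p[1],p[2]]
for a,b in [((-.127,-.066,.1805),(-.053,-.066,.1805)),((-.166,-.078,.143),(-.014,-.078,.143))]:
    q=proj('wrist',[W(a),W(b)],KE); print(q); q=np.int32(q); cv2.line(im,tuple(map(int,q[0])),tuple(map(int,q[1])),(0,255,0),1)
g=proj('wrist',[np.array(o['tcp_pos'])+np.array(o['tcp_rot'])@[0,0,.172]],KE);print('grasp px',g)
cv2.imwrite('pics/w1.png',im)
```

```text
[0.5523 0.0917 0.464 ] [[0.996, 0.094, -0.001], [0.094, -0.996, 0.0], [-0.0, -0.0, -1.0]] [1.43828263e-01 2.64663859e-01 1.49409744e+00 4.79373399e-04
 1.38327014e+00 1.62037376e+00]
lamp_door_handle [119. 116. 350. 321.] 0.85
lamp_door [119. 118. 349. 322.] 0.58
detector [  0.   0. 507. 353.] 0.61
[[327.35965141 297.3763457 ]
 [328.46188435 188.66036726]]
[[342.04574869 323.25546284]
 [346.33128229 122.89813891]]
grasp px [[325.9770985  327.39328475]]
```

View pics/w1.png

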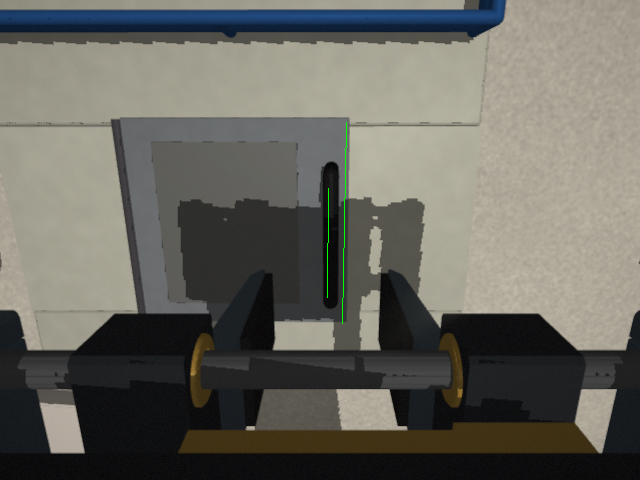

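The wrist view shows the bar at u≈330 and v 163–307, about 4 mm farther in x and 1.5 mm to the right of the estimate. The fingers straddle it, so I'll descend and grip.

>>> carry_out(motion="0 0 0 0.004 -0.002 -0.035 50;0 0 0 0 0 -0.04 50;0 0 0 0 0 -0.03 50;0 0 0 0 0 0 5;0 0 0 0 0 0 5;0 0 0 0 0 0 5;0 0 0 0 0 0 5", force=15)

```text
time: 3.95
tcp_pos: [0.5551, 0.0883, 0.3609]
tcp_rot: [[0.996, 0.089, 0.002], [0.089, -0.996, 0.005], [0.003, -0.005, -1.0]]
wrist_force: [0.1, 2.6, -0.9]
finger_gap: 0.0099
grip_force: 15.0
```

>>> carry_out(motion="0 0 0 -0.0005 0.006 0.018 5;0 0 0 -0.001 0.009 0.0175 5;0 0 0 -0.001 0.011 0.016 5;0 0 0 -0.001 0.013 0.0145 5;0 0 0 -0.001 0.0145 0.0125 5;0 0 0 0 0 0 5")

```text
time: 4.7
tcp_pos: [0.5502, 0.1415, 0.4401]
tcp_rot: [[0.996, 0.091, 0.002], [0.091, -0.996, 0.0], [0.002, 0.0, -1.0]]
wrist_force: [0.8, -0.3, 2.1]
finger_gap: 0.0093
grip_force: 15.0
```

Forces are low and the arc is tracking well, so I'll finish the swing.

>>> carry_out(motion="0 0 0 -0.0015 0.016 0.0107 5;0 0 0 -0.0015 0.0175 0.0086 5;0 0 0 -0.0015 0.0185 0.006 5;0 0 0 -0.0015 0.019 0.004 5;0 0 0 -0.0015 0.0195 0.0013 5;0 0 0 -0.0015 0.0195 -0.0012 5;0 0 0 -0.0015 0.019 -0.004 5;0 0 0 0 0 0 5;0 0 0 0 0 0 5")

```text
time: 5.82
tcp_pos: [0.5391, 0.2709, 0.4637]
tcp_rot: [[0.996, 0.091, -0.003], [0.091, -0.996, 0.003], [-0.002, -0.003, -1.0]]
wrist_force: [-5.2, 2.8, 3.8]
finger_gap: 0.0095
grip_force: 15.0
```

>>> carry_out(motion="0 0 0 0 0 0 26;0 0 0 0 0 0 26;0 0 0 0 0 0 26;0 0 0 0 0 0.03 26;0 0 0 0 0 0.04 26;0 0 0 -0.01 -0.05 0.01 50;0 0 0 -0.02 -0.06 0 50;0 0 0 -0.02 -0.05 0 50;0 0 0 0 0 0 50")

```text
time: 6.95
tcp_pos: [0.4889, 0.1077, 0.5445]
tcp_rot: [[0.996, 0.086, 0.001], [0.086, -0.996, -0.001], [0.001, 0.001, -1.0]]
wrist_force: [-0.0, 0.6, -0.1]
finger_gap: 0.0458
grip_force: 0.0
```

```bash
cat >> h.py <<'E'
def W(p,O=(.636,.164),y=.085):
    c,s=np.cos(y),np.sin(y); return [O[0]+c*p[0]-s*p[1],O[1]+s*p[0]+c*p[1],p[2]]
def red(im):
    h=cv2.cvtColor(im,cv2.COLOR_BGR2HSV); m=(((h[...,0]<8)|(h[...,0]>172))&(h[...,1]>130)&(h[...,2]>50)).astype(np.uint8)
    n,l,s,c=cv2.connectedComponentsWithStats(m); return [(s[i].tolist(),c[i].round(1).tolist()) for i in range(1,n) if s[i][4]>25]
E
python3 - <<'E'
from h import *
o=bot.get_obs(); KE=cal('wrist'); im=bot.capture('wrist'); print(np.round(o['tcp_pos'],4),np.round(o['tcp_rot'],3).tolist())
print('pred',proj('wrist',[W((-.1,-.03,.11))],KE))
for s,c in red(im): print(s,c,back('wrist',c,.11,KE).round(4))
cv2.imwrite('pics/w2.png',im)
E
```

```text
[0.4889 0.1077 0.5445] [[0.996, 0.086, 0.001], [0.086, -0.996, -0.001], [0.001, 0.001, -1.0]]
pred [[311.66619495 147.41960327]]
[304, 133, 21, 22, 108] [314.1, 143.7] [0.5426 0.1236 0.11  ]
[308, 138, 12, 12, 111] [314.0, 143.4] [0.5428 0.1237 0.11  ]
```

View pics/w2.png

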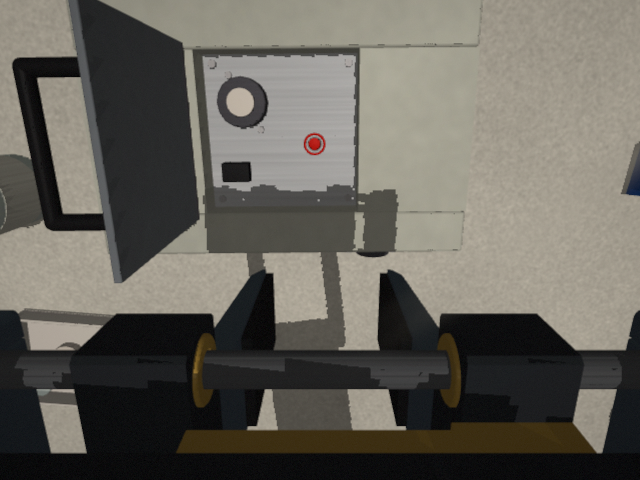

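The door stands past upright, and the hole with the button under it is at pixel (314,143.5), which gives world (0.5427, 0.1237). Next is the pin.

>>> carry_out(motion="0 0 8 0.005 -0.05 0 70;0 0 9 0.006 -0.055 0 80;0 0 9 0.006 -0.055 0 80;0 0 9 0.006 -0.055 -0.015 80;0 0 9 0.006 -0.055 -0.015 80;0 0 9 0.006 -0.055 -0.015 80;0 0 9 0.006 -0.055 -0.015 80;0 0 9 0.005 -0.055 -0.015 80;0 0 9 0.005 -0.055 -0.015 80;0 0 4 0 -0.026 -0.005 80")

```text
time: 8.25
tcp_pos: [0.5427, -0.408, 0.4456]
tcp_rot: [[0.012, 1.0, -0.002], [1.0, -0.012, 0.002], [0.002, -0.002, -1.0]]
wrist_force: [-0.4, 1.1, -0.2]
finger_gap: 0.0731
grip_force: 0.0
```

>>> carry_out(motion="0 0 0 0 0 0 80;0 0 0 0 0 0 80")

```text
time: 8.5
tcp_pos: [0.5422, -0.4046, 0.4485]
tcp_rot: [[0.014, 1.0, 0.0], [1.0, -0.014, 0.001], [0.001, 0.0, -1.0]]
wrist_force: [-0.3, -0.7, 0.7]
finger_gap: 0.0727
grip_force: 0.0
```

Run:
```python
from h import *
o=bot.get_obs(); KE=cal('wrist'); im=bot.capture('wrist'); print(np.round(o['tcp_pos'],4),np.round(o['tcp_rot'],3).tolist())
h=cv2.cvtColor(im,cv2.COLOR_BGR2HSV); m=((abs(h[...,0].astype(int)-25)<7)&(h[...,1]>130)&(h[...,2]>50)).astype(np.uint8)
n,l,s,c=cv2.connectedComponentsWithStats(m)
for i in range(1,n):
    if s[i][4]>60: print(s[i],c[i],back('wrist',c[i],.13,KE).round(4))
for t in ['reset_pin','tool_rack']:
    for r in bot.look_for('wrist',t)[:2]: print(t,np.round(r['rect']),round(r['score'],2))
print('pred foot,top',proj('wrist',[(.54,-.408,.095),(.54,-.408,.165)],KE))
cv2.imwrite('pics/w3.png',im)
```

```text
[ 0.5422 -0.4046  0.4485] [[0.014, 1.0, 0.0], [1.0, -0.014, 0.001], [0.001, 0.0, -1.0]]
[315 220  23  46 851] [325.95769683 243.12690952] [ 0.542  -0.4141  0.13  ]
[122 334  33  73 841] [133.1058264  367.97384067] [ 0.3848 -0.5171  0.13  ]
[499 334  32  73 810] [519.8691358  367.21604938] [ 0.6969 -0.5211  0.13  ]
[ 254  423  371   30 7193] [428.64243014 439.83400528] [ 0.6272 -0.5912  0.13  ]
reset_pin [317. 218. 336. 265.] 0.86
tool_rack [288.  33. 372. 269.] 0.62
pred foot,top [[323.3886331  223.41235326]
 [322.73097161 249.83792864]]
```

View pics/w3.png

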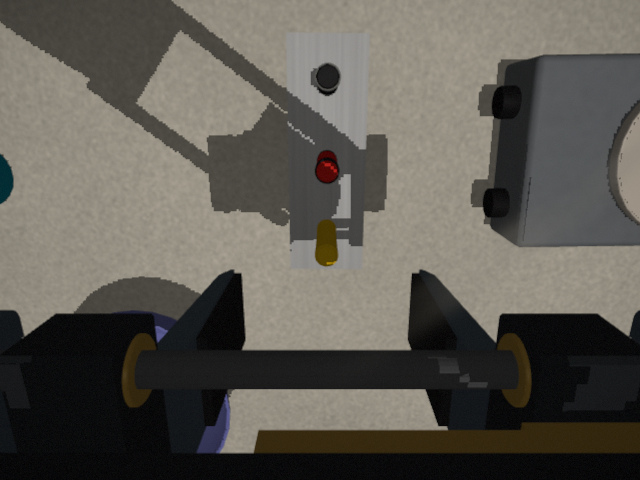

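The yellow pin sits between the fingers, with its top at about (326,255). That puts it near (0.542, -0.412), with red and black farther away in +y. I'll descend and grip.

>>> carry_out(motion="0 0 0 0 -0.0075 -0.03 80;0 0 0 0 0 -0.04 80;0 0 0 0 0 -0.04 80;0 0 0 0 0 -0.0215 80;0 0 0 0 0 0 40;0 0 0 0 0 0 5;0 0 0 0 0 0 5;0 0 0 0 0 0 5;0 0 0 0 0 0 5", force=40)

```text
time: 9.78
tcp_pos: [0.5412, -0.4132, 0.3177]
tcp_rot: [[0.015, 1.0, 0.001], [1.0, -0.015, -0.001], [-0.001, 0.001, -1.0]]
wrist_force: [0.1, 0.6, 0.5]
finger_gap: 0.0256
grip_force: 0.0
```

>>> carry_out(motion="0 0 0 0 0 0 5;0 0 0 0 0 0 5;0 0 0 0 0 0 5")

```text
time: 10.15
tcp_pos: [0.5412, -0.4132, 0.3173]
tcp_rot: [[0.015, 1.0, 0.0], [1.0, -0.015, -0.0], [-0.0, 0.0, -1.0]]
wrist_force: [0.3, 0.1, 1.1]
finger_gap: 0.0144
grip_force: 40.0
```

>>> carry_out(motion="0 0 0 0 0 0.03 5;0 0 0 0 0 0.05 5;0 0 0 0 0 0.05 5;0 0 0 0 0 0.055 5;0 0 0 0 0.03 0 5;0 0 0 0 0.05 0 5;0 0 0 0 0.055 0 5;0 0 0 0 0.055 0 5;0 0 0 0 0.055 0 5;0 0 0 0 0.055 0 5")

```text
time: 11.4
tcp_pos: [0.5409, -0.1114, 0.5021]
tcp_rot: [[0.015, 1.0, 0.0], [1.0, -0.015, 0.0], [0.0, 0.0, -1.0]]
wrist_force: [0.4, 1.3, -0.1]
finger_gap: 0.0141
grip_force: 40.0
```

>>> carry_out(motion="0 0 1 0 0.055 0 5;0 0 1 0 0.055 0 5;0 0 1 0 0.05 0 5;0 0 1 0 0.03 0 5;0 0 0 0 0.015 0 5;0 0 0 0 0 0 5;0 0 0 0 0 0 5")

```text
time: 12.28
tcp_pos: [0.5413, 0.0908, 0.5021]
tcp_rot: [[-0.054, 0.999, -0.0], [0.999, 0.054, -0.001], [-0.001, -0.0, -1.0]]
wrist_force: [0.6, -0.1, -0.1]
finger_gap: 0.0143
grip_force: 40.0
```

Run:
```python
from h import *
o=bot.get_obs(); KE=cal('wrist'); im=bot.capture('wrist'); print(np.round(o['tcp_pos'],4),np.round(o['tcp_rot'],3).tolist(),o['grip_force'],o['finger_gap'])
p=np.array(o['tcp_pos']);R=np.array(o['tcp_rot'])
print('pred axis px (top,foot,tip)',proj('wrist',[p+R@[0,0,a] for a in (.152,.222,.302)],KE).round(1).tolist())
for r in bot.look_for('wrist','reset_pin')[:2]: print(np.round(r['rect']),r['score'])
print('hole pred',proj('wrist',[(.5427,.1237,.11)],KE))
for s,c in red(im): print(s,c,back('wrist',c,.11,KE).round(4))
cv2.imwrite('pics/w4.png',im)
c=cv2.resize(im[120:360,200:440],(600,600),interpolation=cv2.INTER_CUBIC); cv2.imwrite('pics/w4c.png',c)
```

```text
[0.5413 0.0908 0.5021] [[-0.054, 0.999, -0.0], [0.999, 0.054, -0.001], [-0.001, -0.0, -1.0]] 39.99245261773467 0.01425349877325024
pred axis px (top,foot,tip) [[326.1, 354.3], [326.2, 279.9], [326.2, 236.6]]
[308. 233. 346. 351.] 0.78
[188.   4. 640. 345.] 0.39
hole pred [[329.82033697 171.71484219]]
[318, 161, 24, 23, 139] [329.6, 171.9] [0.5425 0.1235 0.11  ]
[324, 166, 13, 12, 127] [329.7, 171.5] [0.5426 0.1239 0.11  ]
```

View pics/w4.png

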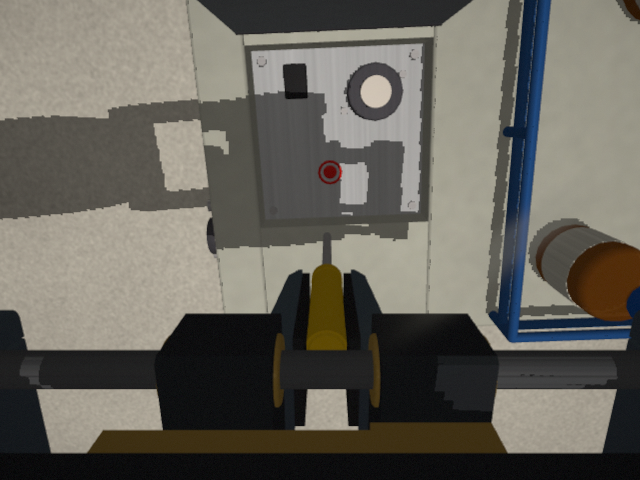

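The tip at (327,234) matches the tool axis to within about 1 mm, and both views place the hole at (0.5426, 0.1237). I'll move over the hole and check just above the plate.

>>> carry_out(motion="0 0 0 0.001 0.018 0 5;0 0 0 0 0.015 -0.01 5;0 0 0 0 0 -0.03 5;0 0 0 0 0 -0.03 5;0 0 0 0 0 -0.008 5;0 0 0 0 0 0 5;0 0 0 0 0 0 5")

```text
time: 13.25
tcp_pos: [0.5425, 0.1251, 0.4254]
tcp_rot: [[-0.055, 0.998, 0.002], [0.998, 0.055, 0.001], [0.0, 0.002, -1.0]]
wrist_force: [-0.1, -0.0, -0.1]
finger_gap: 0.0145
grip_force: 40.0
```

Run:
```python
from h import *
o=bot.get_obs(); KE=cal('wrist'); im=bot.capture('wrist'); print(np.round(o['tcp_pos'],4),np.round(o['tcp_rot'],3).tolist())
p=np.array(o['tcp_pos']);R=np.array(o['tcp_rot'])
print('tip',proj('wrist',[p+R@[0,0,.3023]],KE),'hole',proj('wrist',[(.5426,.1237,.11)],KE))
for s,c in red(im): print(s,c,back('wrist',c,.11,KE).round(4))
cv2.imwrite('pics/w5.png',cv2.resize(im[190:290,270:390],(720,600),interpolation=cv2.INTER_CUBIC))
```

```text
[0.5425 0.1251 0.4254] [[-0.055, 0.998, 0.002], [0.998, 0.055, 0.001], [0.0, 0.002, -1.0]]
tip [[326.17817699 236.4714082 ]] hole [[325.15323262 233.48482052]]
[311, 220, 29, 27, 181] [324.7, 232.2] [0.5422 0.1246 0.11  ]
[318, 226, 15, 11, 105] [324.5, 230.6] [0.542  0.1258 0.11  ]
```

View pics/w5.png

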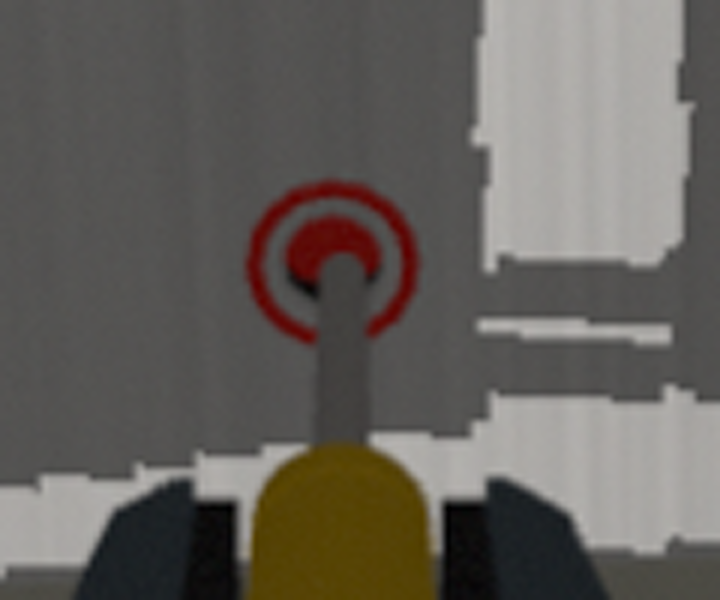

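In the crop the tip is centred about 1 mm right of the hole and, allowing for perspective, about 2 mm too far in +y. I'll correct that and descend through the hole.

>>> carry_out(motion="0 0 0 -0.001 -0.002 0 5;0 0 0 0 0 0 5;0 0 0 0 0 -0.008 5;0 0 0 0 0 -0.008 5;0 0 0 0 0 -0.008 5;0 0 0 0 0 -0.006 5;0 0 0 0 0 0 5;0 0 0 0 0 0 5")

```text
time: 14.3
tcp_pos: [0.5413, 0.1228, 0.3943]
tcp_rot: [[-0.055, 0.998, 0.0], [0.998, 0.055, 0.0], [0.0, 0.0, -1.0]]
wrist_force: [-0.1, -0.3, 0.0]
finger_gap: 0.0141
grip_force: 40.0
```

>>> carry_out(motion="0 0 0 0 0 -0.002 5;0 0 0 0 0 -0.002 5;0 0 0 0 0 -0.002 5;0 0 0 0 0 -0.002 5;0 0 0 0 0 0 5;0 0 0 0 0 0 5")

```text
time: 15.05
tcp_pos: [0.5413, 0.1229, 0.3878]
tcp_rot: [[-0.055, 0.998, 0.002], [0.998, 0.055, 0.001], [0.0, 0.002, -1.0]]
wrist_force: [-1.4, 0.5, 9.0]
finger_gap: 0.0141
grip_force: 40.0
```

>>> carry_out(motion="0 0 0 0 0 -0.002 5;0 0 0 0 0 0 5;0 0 0 0 0 0 5;0 0 0 0 0 0 5;0 0 0 0 0 0 5")

```text
time: 15.68
tcp_pos: [0.5413, 0.1229, 0.3873]
tcp_rot: [[-0.055, 0.998, 0.004], [0.998, 0.055, 0.001], [0.001, 0.004, -1.0]]
wrist_force: [-3.3, -0.8, 15.4]
finger_gap: 0.0141
grip_force: 40.0
```

Run:
```python
from h import *
o=bot.get_obs(); KE=cal('wrist'); im=bot.capture('wrist'); s=bot.capture('scene'); print(np.round(o['tcp_pos'],4),o['wrist_force'],o['grip_force'])
a=cv2.resize(im[170:310,250:400],(400,373),interpolation=cv2.INTER_CUBIC); b=cv2.resize(s[150:300,80:480],(800,300)) 
c=np.zeros((600,800,3),np.uint8); c[:300]=b; c[300:,:400]=a[:300]; cv2.imwrite('pics/w6.png',c)
```

```text
[0.5413 0.1229 0.3873] [-3.34590627 -0.76854449 15.42440298] 40.03413001075387
```

View pics/w6.png

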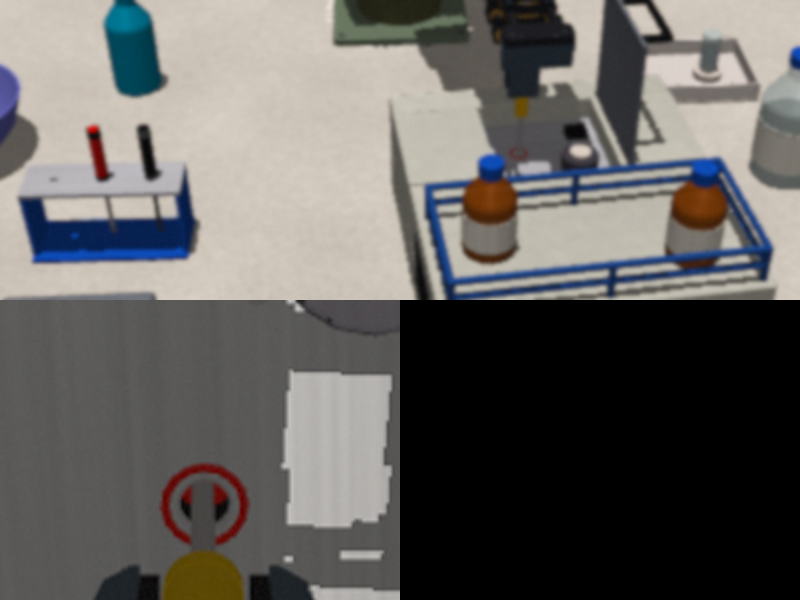

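The pin is through the ring, pressing on the button with 15 N. The TCP moved only 0.5 mm under the extra push, so the button is fully down. The door is open, and the other tools and the bottles stand as they were.

```bash
python3 -c "
from bench import bot
print(bot.close_job())"
```

```text
the job is handed in; nothing more can be done
None
```

I handed the job in at about 16 s of the 64 s limit: the door stands open, and the gripped pin is through the guard hole pressing the button with about 15 N (5 N is full travel); other tools and bottles undisturbed in the last picture; no verdict was returned.

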